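# Feel along the bent perch for splinters

### The arm

A 6-joint arm with a two-finger parallel gripper is mounted at the origin on the work surface. World frame = base frame: x ahead of the robot, y to its left, z up, the work surface at z = 0. Lengths are in m, angles in rad, forces in N, time in s.
With the tool pointing down it reaches from about 0.3 to 0.875 m from the base axis. Payload 6.4 kg.
Tool frame: the origin (TCP) lies at the very end of the fingers, on their centre line; the grasp point (between the pads) lies 19 mm behind it (arm.pinch_z is the distance from the TCP to the grasp point, in m); z points along the fingers, y is the line along which they close (so a half turn about z gives the same grasp; the last joint's range is limited). The gripper opens to 88 mm and grips with 3 to 60 N. Pads are 18 mm wide; open, the fingers measure 123 mm over their backs; the gripper's body (75 mm by 187 mm) begins 45 mm behind the grasp point.
Start: joints at [-1.419, 0.181, 1.607, -0, 1.354, -0.206], TCP at [0.201, -0.539, 0.239] pointing down, gripper open.
Joint ranges: [-2.99, 2.99], [-0.89, 2.07], [0.3, 2.58], [-1.14, 4.28], [0, 2.63], [-3.12, 3.12]. Speed limits (rad/s): [2.57, 2.57, 3.01, 3.14, 3.14, 3.14].

### API

Orientations are given as a 3x3 rotation matrix whose columns are the frame's x, y, z axes.
In Python, from rig import arm gives the robot as it stands.
- The arm moves only by the shell command python3 -m jog 'ROWS'. ROWS is JSON, a list of rows, each an object with "delta_rot": the turn, a rotation vector about the tool's x, y, z normalised to -1 to 1, where 1 is 45 degrees, a list of three; "linear": the shift along the tool's x, y, z normalised to -1 to 1, where 1 is 600 mm, a list of three; "jaw": the opening, from 0 (shut) to 1 (fully open). In form: [{"delta_rot": [rx, ry, rz], "linear": [dx, dy, dz], "jaw": jaw}, ...]. A call has exactly 10 rows; each row is the pose to reach, as a shift and turn from the pose commanded when the call began, along the tool's axes at that moment; what a row does not reach only later rows make up. A row lasts 1/8 s, in which the tool goes at most 62.5 mm and 10.7 degrees, less where a joint would pass 70% of its speed; a pose out of reach is approached as far as the arm can. A call with a number of a shift or a turn outside -1 to 1 is refused whole. A call with a gripper value outside its range is refused whole. The fingers move at their own pace and stop on an object; the grip force is fixed at half the most. Time passes only in rows, so rows that repeat a pose let the fingers close, or fill a call up. It gives the time, the measured TCP pose, the force, the opening and the grip force at its end, in the units of the state.
- arm.read_state(): the state, without advancing time (a new reading comes with each control period).
- arm.get_image(name): name is "side" or "top" or "wrist"; returns (picture, depth): 480x640x3 uint8, blue, green, red; 480x640 float32, m along the optical axis (not along the pixel's ray), 0 where there is no reading.
- arm.get_calibration(name): a dict with "K" (3x3 intrinsics, pixels), "xyz" and "attitude" of the camera in the world. Camera axes: x right, y up, looking along -z (the intrinsics and any distortion apply to the point x, -y, -z); pixel columns grow to the right and rows downward; lengths in m; the calibration is good to about 2 mm. A picture is of the moment at which its call begins: read the wrist's pose just before it. get_calibration takes no time and is no camera call; for the wrist camera it gives the pose at the moment of the call.
- arm.close_job(): hands the job in; it is judged then, once.
The state is a dict: "t": time; "joints": joint angles; "qvel": joint speeds; "effort": joint torques, N m; "ee_pos": TCP position; "tcp_rot": TCP orientation; "ft_force": force on the tool from outside, world axes, zero at the start; "moment": the same for the moment, N m; "finger_gap": finger opening in m; "finger_force": force on a finger pad.
Only numpy, scipy, OpenCV 4.12 (cv2) and the standard library are available. Lean on these libraries where they do the work, as an engineer would, in place of code of your own. Each camera call takes 0.05 s, during which the arm holds its last target. There are 200 camera calls.

### The job

Check the bent pine perch for splinters: with the fingertips closed together, stroke along the top of it from beside its clamp, round both bends, to the free end, touching so lightly that the sprung perch never comes near its lower stop. Finish with the fingertips still resting on the top of the free end, keeping the perch dipped a little: the program ends while holding this touch. Do not lift the perch, and leave the other things on the shelf where they are.

Things in the scene. Friction and masses are not known exactly. Their poses are not given: they have to be found in the camera images.
- clamp: Grey plastic spring clamp fixed to the shelf (base 70 by 85 mm, two upright cheeks, 98 mm tall, 11 mm above the perch's top), holding one end of the perch. Origin on the shelf under the middle of the PERCH, 150 mm ahead (x) of the clamp block and 20 mm to the left (y) of the first limb; x axis level along the perch's first limb, clamp towards free end; z up.
- perch (a joint): Bent pine perch, the only raised bar: round, 24 mm thick, level, held at one end; three straight limbs (105, 80, 80 mm) make a dogleg in plan; top line 87 mm above the shelf, nothing under it. Value: its dip (m) straight down in the clamp, 0 untouched, lower stop 0.015, -0.010 if lifted. It stays level wherever touched. Spring 0.5 N per mm: a 3 to 6 mm dip is a light touch.
- perch_p0 (a point): Point on the top line of the perch 25 mm out from the face of the grey collar in which the perch is held: where the stroke begins. Straight lines through perch_p0 to perch_p6 follow the top line exactly. Dips with the perch.
- perch_p1 (a point): Point on the top line of the perch 65 mm out from the collar, still on the first straight limb. Straight lines through perch_p0 to perch_p6 follow the top line exactly. Dips with the perch.
- perch_p2 (a point): Point on the top line of the perch 105 mm out, at the first bend. Straight lines through perch_p0 to perch_p6 follow the top line exactly. Dips with the perch.
- perch_p3 (a point): Point on the top line of the perch 145 mm out, midway along the second limb. Straight lines through perch_p0 to perch_p6 follow the top line exactly. Dips with the perch.
- perch_p4 (a point): Point on the top line of the perch 185 mm along, at the second bend. Straight lines through perch_p0 to perch_p6 follow the top line exactly. Dips with the perch.
- perch_p5 (a point): Point on the top line of the perch 225 mm along, midway along the last limb. Straight lines through perch_p0 to perch_p6 follow the top line exactly. Dips with the perch.
- perch_p6 (a point): Point on the top line of the perch at the free end, 12 mm short of the rounded tip's outermost point: where the stroke ends. Straight lines through perch_p0 to perch_p6 follow the top line exactly. Dips with the perch.
- bell: Steel hand bell, 56 mm wide, 61 mm tall; bystander, to be left alone. Origin at its underside, on the shelf.
- knot_toy: Wooden knot toy, three crossed bars, 58 mm each way; bystander, to be left alone. Origin at its underside, on the shelf.
- cup: Green ceramic cup, 68 mm wide, 70 mm tall; bystander, to be left alone. Origin at its underside, on the shelf.
- cube: Clear acrylic foraging cube, 130 mm each way, door a little ajar; bystander, to be left alone. Origin at its underside, on the shelf.
- bowl: Steel bowl, 110 mm wide, 45 mm tall; bystander, to be left alone. Origin at its underside, on the shelf.
- spare_perch: Straight loose pine dowel, 150 mm long, 22 mm thick, lying on the shelf; bystander, to be left alone. Origin at its underside, on the shelf.
- brush: Cleaning brush lying on the shelf, handle along its x axis; bystander, to be left alone. Origin at its underside, on the shelf.

How it is judged:
By the outcome, as a careful person would: the job done as asked, in the order asked, and still so for the second after the job is handed in, while the arm keeps its last pose, push and grip.
It also fails if it takes over 40 s, if anything falls off the work surface, if the arm or the gripper's body presses on something with over 40 N, if the wrist force passes 120 N, or if a joint passes its speed limit or range.

## Working session

There is one attempt and no reset: what is moved stays moved. The work goes in short steps, Python scripts to look and compute and a shell command to move; the robot and the scene stay as the last step left them, time stands still between calls to the robot, and variables do not carry over. Pictures are saved under pics/ and viewed, at most 10 in all, crops included, and the job is handed in when it is done.

```bash
mkdir -p pics; cat > h.py <<'E'
from rig import arm
import numpy as np, cv2
def grab(n):
    c=arm.get_calibration(n); p,d=arm.get_image(n); return p,d,c
def world(d,c):
    K=np.array(c["K"]); v,u=np.mgrid[0:480,0:640]
    P=np.stack([(u-K[0,2])/K[0,0]*d,-(v-K[1,2])/K[1,1]*d,-d],-1)
    return P@np.array(c["attitude"]).T+np.array(c["xyz"])
E
python3 - <<'E'
from h import *
for n in("top","side"):
    p,d,c=grab(n); cv2.imwrite(f"pics/{n}.png",p); np.savez(f"{n}.npz",p=p,d=d); print(n,c,(d>0).mean())
s=arm.read_state();print(s)
E
```

```text
top {'K': array([[500.86001055,   0.        , 324.75560467],
       [  0.        , 500.86001055, 242.0023403 ],
       [  0.        ,   0.        ,   1.        ]]), 'xyz': array([ 0.27472623, -0.00892287,  1.25865995]), 'attitude': array([[ 2.34271011e-02,  9.87826445e-01, -1.53785842e-01],
       [-9.99725534e-01,  2.31226629e-02, -3.76818360e-03],
       [-1.66373238e-04,  1.53831910e-01,  9.88097017e-01]])} 0.9959733072916667
side {'K': array([[455.83736411,   0.        , 320.98483973],
       [  0.        , 455.83736411, 238.8269505 ],
       [  0.        ,   0.        ,   1.        ]]), 'xyz': array([-0.01882038,  0.88232775,  0.74616939]), 'attitude': array([[-0.85881066,  0.2976508 , -0.41695114],
       [-0.51198803, -0.47060055,  0.71861212],
       [ 0.01767804,  0.83062574,  0.55655042]])} 0.9961979166666667
{'t': 0.1, 'joints': array([-1.41930030e+00,  1.81453822e-01,  1.60788212e+00,  1.29114732e-05,
        1.35381336e+00, -2.06317195e-01]), 'qvel': array([ 2.37766768e-05, -1.49019812e-03, -4.04354992e-03,  7.35393848e-04,
       -7.77311876e-04,  1.44266941e-04]), 'effort': array([-3.91558315e-04, -4.34827352e+01, -3.42696404e+01,  7.04272371e-02,
        3.41016753e-02, -4.85704345e-05]), 'ee_pos': array([ 0.20131818, -0.5380993 ,  0.23792002]), 'tcp_rot': array([[ 9.36665946e-01,  3.50224008e-01, -2.22460041e-04],
       [ 3.50223922e-01, -9.36664738e-01,  1.54071776e-03],
       [ 3.31225871e-04, -1.52104868e-03, -9.99998788e-01]]), 'ft_force': array([-0.06816335,  0.14454408,  0.16453421]), 'moment': array([ 0.03751781,  0.03887324, -0.07705985]), 'finger_force': 0.0, 'finger_gap': 0.08818039327054257}
```

View pics/top.png

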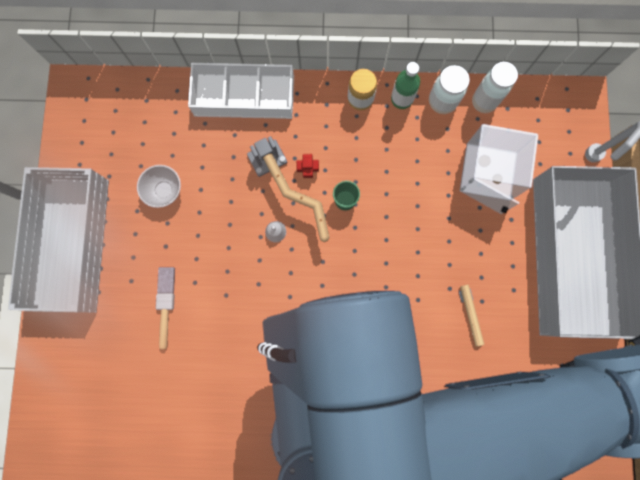

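View pics/side.png

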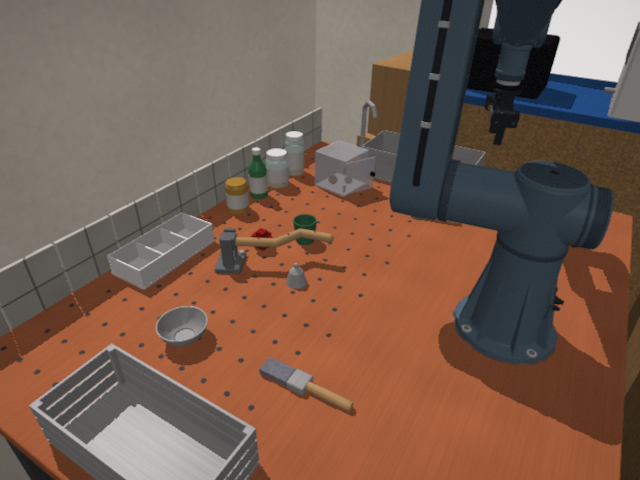

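The top view shows the perch running from the clamp (268,155) through bends at about (288,190) and (317,205) to the free end (324,238). The bell is at (276,231), the cup at (346,195) and the red knot toy at (308,166). Next I measure the perch centreline.

```bash
python3 - <<'E'
from h import *
z=np.load("top.npz");p,d=z["p"],z["d"];c=arm.get_calibration("top");W=world(d,c)
K=np.array(c["K"]);R=np.array(c["attitude"]);o=np.array(c["xyz"])
hsv=cv2.cvtColor(p,cv2.COLOR_BGR2HSV)
for q in [(276,172),(288,190),(302,197),(320,220),(324,236),(300,230),(268,152),(264,160)]: print(q,hsv[q[1],q[0]],W[q[1],q[0]].round(3))
roi=np.zeros((480,640),bool);roi[135:250,240:345]=1
m=roi&(W[...,2]>.055)&(W[...,2]<.11)&(hsv[...,0]>10)&(hsv[...,0]<25)&(hsv[...,1]>70)
n,l,st,ce=cv2.connectedComponentsWithStats(m.astype(np.uint8));k=1+st[1:,4].argmax();m=l==k
print(st[k])
big=cv2.resize(p[130:260,235:365],None,fx=4.5,fy=4.5,interpolation=cv2.INTER_CUBIC)
mb=cv2.resize(m[130:260,235:365].astype(np.uint8),None,fx=4.5,fy=4.5,interpolation=0)
cs,_=cv2.findContours(mb,0,1);cv2.drawContours(big,cs,-1,(255,0,0),1)
cv2.imwrite("pics/crop.png",big)
# outline cast on the axis plane z=.075
v,u=np.nonzero(m);r=np.stack([(u-K[0,2])/K[0,0],-(v-K[1,2])/K[1,1],-np.ones(len(u))],-1)@R.T
P=o+r*((.075-o[2])/r[:,2])[:,None]
np.save("perch.npy",P[:,:2]); print(np.percentile(W[m][:,2],[5,50,95]))
v0=np.unique(v)
for vv in v0[::4]:
    print(vv,u[v==vv].min(),u[v==vv].max(),P[v==vv].mean(0).round(4))
E
```

```text
(276, 172) [ 18  89 229] [0.627 0.118 0.083]
(288, 190) [ 16  93 221] [0.582 0.087 0.084]
(302, 197) [ 15 109 201] [0.566 0.053 0.083]
(320, 220) [ 14 116 193] [0.509 0.008 0.09 ]
(324, 236) [ 17  90 225] [ 0.472 -0.002  0.086]
(300, 230) [  9 134 146] [ 0.501  0.06  -0.002]
(268, 152) [114  10 124] [0.674 0.138 0.092]
(264, 160) [ 15  65 122] [0.658 0.149 0.08 ]
[ 263  154   66   88 1065]
[0.07780309 0.08410253 0.08923668]
154 268 271 [0.6747 0.1366 0.075 ]
158 263 273 [0.6644 0.1398 0.075 ]
162 266 275 [0.6544 0.1333 0.075 ]
166 268 277 [0.6443 0.128  0.075 ]
170 270 279 [0.6343 0.1227 0.075 ]
174 271 281 [0.6243 0.1186 0.075 ]
178 274 283 [0.6143 0.1121 0.075 ]
182 276 285 [0.6044 0.1069 0.075 ]
186 278 288 [0.5945 0.1004 0.075 ]
190 280 291 [0.5846 0.094  0.075 ]
194 282 301 [0.575  0.0791 0.075 ]
198 287 311 [0.5654 0.0606 0.075 ]
202 297 320 [0.556  0.0372 0.075 ]
206 307 321 [0.5464 0.0237 0.075 ]
210 313 322 [0.5368 0.0149 0.075 ]
214 314 323 [0.527  0.0119 0.075 ]
218 315 324 [0.5172 0.0096 0.075 ]
222 316 325 [0.5074 0.007  0.075 ]
226 317 326 [0.4977 0.0043 0.075 ]
230 318 327 [0.488  0.0017 0.075 ]
234 318 328 [4.783e-01 3.000e-04 7.500e-02]
238 320 328 [ 0.4686 -0.0024  0.075 ]
```

View pics/crop.png

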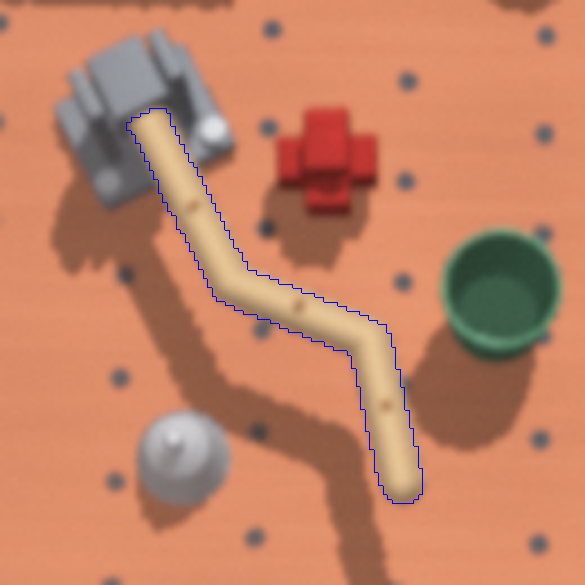

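```bash
cat > fit.py <<'E'
from h import *
P=np.load("perch.npy").astype(np.float32)
# rough skeleton -> assign points to limbs, refit
B=np.array([[.658,.130],[.585,.090],[.555,.022],[.468,-.002]])
for _ in range(6):
    L=[]
    for i in range(3):
        a,b=B[i],B[i+1];e=(b-a)/np.linalg.norm(b-a);n=np.array([-e[1],e[0]])
        s=(P-a)@e;t=(P-a)@n;l=np.linalg.norm(b-a)
        Q=P[(s>(0 if i==0 else 14))&(s>0.014*(i>0))&(s<l-.014)&(abs(t)<.016)]
        vx,vy,x,y=cv2.fitLine(Q,cv2.DIST_L2,0,.01,.01).ravel();v=np.array([vx,vy]);L.append((v*np.sign(v@e),np.array([x,y]),len(Q)))  if len(Q)>20 else L.append((e,a,0))
    X=lambda i,j:L[i][1]+L[i][0]*np.linalg.solve(np.c_[L[i][0],-L[j][0]],L[j][1]-L[i][1])[0]
    b1,b2=X(0,1),X(1,2);B=np.array([b1-.08*L[0][0],b1,b2,b2+.08*L[2][0]])
E
sed -i 's/(s>(0 if i==0 else 14))&(s>0.014\*(i>0))/(s>0.014*(i>0))/' fit.py
cat >> fit.py <<'E'
N=np.array([B[0],(B[0]+b1)/2,b1,(b1+b2)/2,b2,(b2+B[3])/2,B[3]])
if __name__=="__main__":
    print("limb2 len",np.linalg.norm(b2-b1),[l[2] for l in L]);print(N.round(4))
    e=L[2][0];print("tip s from b2 (exp .092)",((P-b2)@e).max());
    e=L[0][0];n=np.array([-e[1],e[0]]);print("start s from p0 (exp -.025)",((P-B[0])@e).min(),np.degrees(np.arctan2(*-e[::-1])))
    W=world(np.load("top.npz")["d"],arm.get_calibration("top")).reshape(-1,3)
    s=(W[:,:2]-B[0])@e;t=(W[:,:2]-B[0])@n
    for lo,hi in [(-.06,-.025),(-.025,-.015),(-.015,-.005),(-.005,.01)]:
        k=(s>lo)&(s<hi)&(abs(t)<.05);print(lo,[(round(a,2),round(float(W[k&(t>a)&(t<a+.01)][:,2].max()),3)) for a in np.arange(-.05,.05,.01)])
    N3=np.c_[N,np.full(7,.087)];s0=arm.read_state();R=s0["tcp_rot"]
    print("tool deltas/0.6 from now:");print(((N3-s0["ee_pos"])@R/.6).round(4))
    K=L=None
E
python3 fit.py
```

```text
limb2 len 0.08071815057966285 [246, 200, 207]
[[ 0.6483  0.1307]
 [ 0.613   0.1117]
 [ 0.5778  0.0927]
 [ 0.5633  0.0551]
 [ 0.5489  0.0174]
 [ 0.51    0.0079]
 [ 0.4712 -0.0017]]
tip s from b2 (exp .092) 0.09078096384133012
start s from p0 (exp -.025) -0.027751145331567098 28.337758466564555
-0.06 [(np.float64(-0.05), 0.016), (np.float64(-0.04), 0.09), (np.float64(-0.03), 0.101), (np.float64(-0.02), 0.098), (np.float64(-0.01), 0.098), (np.float64(0.0), 0.097), (np.float64(0.01), 0.103), (np.float64(0.02), 0.102), (np.float64(0.03), 0.018), (np.float64(0.04), 0.014)]
-0.025 [(np.float64(-0.05), 0.019), (np.float64(-0.04), 0.024), (np.float64(-0.03), 0.018), (np.float64(-0.02), 0.093), (np.float64(-0.01), 0.095), (np.float64(0.0), 0.095), (np.float64(0.01), 0.09), (np.float64(0.02), 0.021), (np.float64(0.03), 0.026), (np.float64(0.04), 0.014)]
-0.015 [(np.float64(-0.05), 0.023), (np.float64(-0.04), 0.02), (np.float64(-0.03), 0.016), (np.float64(-0.02), 0.082), (np.float64(-0.01), 0.09), (np.float64(0.0), 0.088), (np.float64(0.01), 0.079), (np.float64(0.02), 0.018), (np.float64(0.03), 0.024), (np.float64(0.04), 0.012)]
-0.005 [(np.float64(-0.05), 0.0), (np.float64(-0.04), 0.005), (np.float64(-0.03), 0.004), (np.float64(-0.02), 0.082), (np.float64(-0.01), 0.09), (np.float64(0.0), 0.092), (np.float64(0.01), 0.08), (np.float64(0.02), 0.004), (np.float64(0.03), 0.004), (np.float64(0.04), 0.005)]
tool deltas/0.6 from now:
[[ 1.088  -0.7828  0.2531]
 [ 1.022  -0.7737  0.253 ]
 [ 0.9559 -0.7646  0.253 ]
 [ 0.9113 -0.7143  0.2529]
 [ 0.8667 -0.6639  0.2528]
 [ 0.8005 -0.6717  0.2528]
 [ 0.7343 -0.6796  0.2528]]
```

```bash
python3 -m jog '[{"delta_rot":[0,0,0],"linear":[0.08,-0.06,0],"jaw":0},{"delta_rot":[0,0,0],"linear":[0.16,-0.12,0],"jaw":0},{"delta_rot":[0,0,0],"linear":[0.24,-0.18,0],"jaw":0},{"delta_rot":[0,0,0],"linear":[0.32,-0.24,0],"jaw":0},{"delta_rot":[0,0,0],"linear":[0.4,-0.3,0],"jaw":0},{"delta_rot":[0,0,0],"linear":[0.48,-0.36,0],"jaw":0},{"delta_rot":[0,0,0],"linear":[0.56,-0.42,0],"jaw":0},{"delta_rot":[0,0,0],"linear":[0.64,-0.48,0],"jaw":0},{"delta_rot":[0,0,0],"linear":[0.72,-0.54,0],"jaw":0},{"delta_rot":[0,0,0],"linear":[0.8,-0.6,0],"jaw":0}]'; python3 fit.py | tail -7
```

```text
t: 1.35
ee_pos: [0.5256, -0.0314, 0.2386]
tcp_rot: [[0.937, 0.35, -0.0], [0.35, -0.937, -0.0], [-0.0, 0.0, -1.0]]
ft_force: [0.2, -0.8, 0.1]
finger_gap: 0.0003
finger_force: 0.0
[[ 0.2862 -0.1814  0.2525]
 [ 0.2201 -0.1723  0.2526]
 [ 0.1541 -0.1632  0.2526]
 [ 0.1095 -0.1129  0.2526]
 [ 0.0649 -0.0625  0.2526]
 [-0.0014 -0.0703  0.2526]
 [-0.0676 -0.0782  0.2526]]
```

```bash
python3 -m jog '[{"delta_rot":[0,0,0],"linear":[0.07,-0.045,0.05],"jaw":0},{"delta_rot":[0,0,0],"linear":[0.14,-0.09,0.1],"jaw":0},{"delta_rot":[0,0,0],"linear":[0.21,-0.135,0.15],"jaw":0},{"delta_rot":[0,0,0],"linear":[0.26,-0.165,0.18],"jaw":0},{"delta_rot":[0,0,0],"linear":[0.28,-0.178,0.2],"jaw":0},{"delta_rot":[0,0,0],"linear":[0.284,-0.181,0.21],"jaw":0},{"delta_rot":[0,0,0],"linear":[0.284,-0.181,0.22],"jaw":0},{"delta_rot":[0,0,0],"linear":[0.284,-0.181,0.22],"jaw":0},{"delta_rot":[0,0,0],"linear":[0.284,-0.181,0.22],"jaw":0},{"delta_rot":[0,0,0],"linear":[0.284,-0.181,0.22],"jaw":0}]'; python3 - <<'E'
from h import *
p,d,c=grab("top");cv2.imwrite("pics/t2.png",cv2.resize(p[120:260,220:380],None,fx=4,fy=4))
s=arm.read_state();print(s["ee_pos"],s["ft_force"])
p,d,c=grab("side");cv2.imwrite("pics/s2.png",cv2.resize(p[180:300,180:360],None,fx=4,fy=4,interpolation=cv2.INTER_CUBIC))
E
python3 fit.py | tail -7
```

```text
t: 2.6
ee_pos: [0.6468, 0.1277, 0.1075]
tcp_rot: [[0.937, 0.35, 0.001], [0.35, -0.937, -0.0], [0.001, 0.0, -1.0]]
ft_force: [0.3, -0.4, 0.3]
finger_gap: 0.0001
finger_force: 0.0
[0.6467297  0.12779617 0.1073449 ] [ 0.08649702 -0.56320081  0.40042821]
[[ 0.004  -0.0034  0.0337]
 [-0.062   0.0057  0.0337]
 [-0.128   0.0148  0.0336]
 [-0.1726  0.0651  0.0336]
 [-0.2172  0.1155  0.0336]
 [-0.2834  0.1077  0.0335]
 [-0.3497  0.0999  0.0335]]
```

View pics/s2.png

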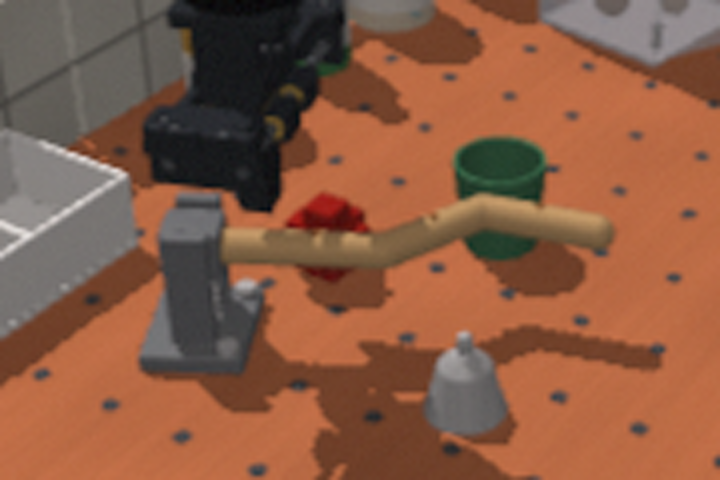

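The closed fingertips are just above the perch near p0 (crop 260,200), clear of the clamp cheeks. I descend to touch.

```bash
python3 -m jog '[{"delta_rot":[0,0,0],"linear":[0.004,-0.003,0.01],"jaw":0},{"delta_rot":[0,0,0],"linear":[0.004,-0.003,0.018],"jaw":0},{"delta_rot":[0,0,0],"linear":[0.004,-0.003,0.025],"jaw":0},{"delta_rot":[0,0,0],"linear":[0.004,-0.003,0.03],"jaw":0},{"delta_rot":[0,0,0],"linear":[0.004,-0.003,0.034],"jaw":0},{"delta_rot":[0,0,0],"linear":[0.004,-0.003,0.037],"jaw":0},{"delta_rot":[0,0,0],"linear":[0.004,-0.003,0.039],"jaw":0},{"delta_rot":[0,0,0],"linear":[0.004,-0.003,0.04],"jaw":0},{"delta_rot":[0,0,0],"linear":[0.004,-0.003,0.04],"jaw":0},{"delta_rot":[0,0,0],"linear":[0.004,-0.003,0.04],"jaw":0}]'; python3 - <<'E'
from h import *
p,d,c=grab("side");cv2.imwrite("pics/s3.png",cv2.resize(p[180:300,180:360],None,fx=4,fy=4,interpolation=cv2.INTER_CUBIC))
s=arm.read_state();print(s["ee_pos"],s["ft_force"],s["moment"])
E
python3 fit.py | tail -7
```

```text
t: 3.95
ee_pos: [0.6481, 0.1306, 0.0829]
tcp_rot: [[0.937, 0.35, -0.0], [0.35, -0.937, 0.0], [0.0, -0.0, -1.0]]
ft_force: [-1.4, 1.1, 2.2]
finger_gap: 0.0003
finger_force: 1.1
[0.64813415 0.13062487 0.08286349] [-2.96253026  0.49878634  3.35707524] [-0.07862419  0.36258616 -0.02084596]
[[ 2.000e-04 -0.000e+00 -6.900e-03]
 [-6.580e-02  9.000e-03 -6.900e-03]
 [-1.319e-01  1.810e-02 -6.900e-03]
 [-1.765e-01  6.850e-02 -6.900e-03]
 [-2.211e-01  1.188e-01 -6.900e-03]
 [-2.873e-01  1.110e-01 -6.900e-03]
 [-3.535e-01  1.032e-01 -6.900e-03]]
```

View pics/s3.png

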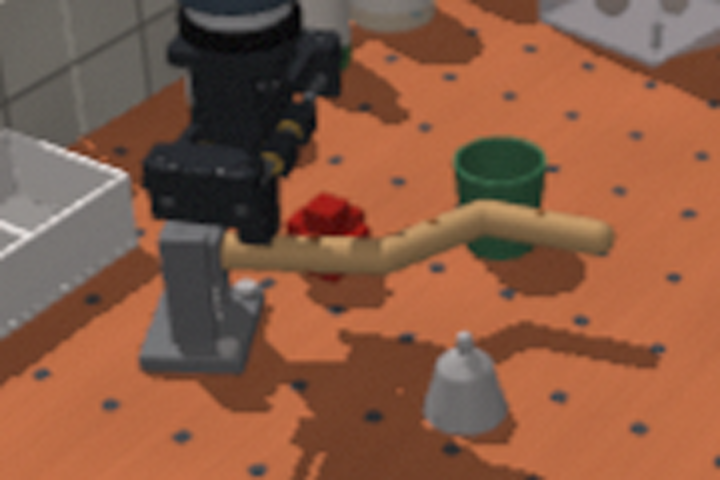

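Contact is made, with the perch dipped by about 4 mm. I stroke to p1.

```bash
python3 -m jog '[{"delta_rot":[0,0,0],"linear":[-0.0073,0.001,0],"jaw":0},{"delta_rot":[0,0,0],"linear":[-0.0146,0.002,0],"jaw":0},{"delta_rot":[0,0,0],"linear":[-0.0219,0.003,0],"jaw":0},{"delta_rot":[0,0,0],"linear":[-0.0292,0.004,0],"jaw":0},{"delta_rot":[0,0,0],"linear":[-0.0365,0.005,0],"jaw":0},{"delta_rot":[0,0,0],"linear":[-0.0438,0.006,0],"jaw":0},{"delta_rot":[0,0,0],"linear":[-0.0511,0.007,0],"jaw":0},{"delta_rot":[0,0,0],"linear":[-0.0584,0.008,0],"jaw":0},{"delta_rot":[0,0,0],"linear":[-0.0657,0.009,0],"jaw":0},{"delta_rot":[0,0,0],"linear":[-0.0657,0.009,0],"jaw":0}]'; python3 fit.py | tail -7
```

```text
t: 5.25
ee_pos: [0.6124, 0.1115, 0.0825]
tcp_rot: [[0.937, 0.35, -0.001], [0.35, -0.937, -0.0], [-0.001, -0.0, -1.0]]
ft_force: [-0.2, -1.1, 2.7]
finger_gap: 0.0005
finger_force: 1.2
[[ 0.0672 -0.0091 -0.0075]
 [ 0.0011 -0.     -0.0074]
 [-0.0649  0.0091 -0.0073]
 [-0.1095  0.0594 -0.0073]
 [-0.1541  0.1098 -0.0072]
 [-0.2203  0.102  -0.0072]
 [-0.2866  0.0942 -0.0071]]
```

```bash
python3 -m jog '[{"delta_rot":[0,0,0],"linear":[-0.0072,0.001,0],"jaw":0},{"delta_rot":[0,0,0],"linear":[-0.0144,0.002,0],"jaw":0},{"delta_rot":[0,0,0],"linear":[-0.0216,0.003,0],"jaw":0},{"delta_rot":[0,0,0],"linear":[-0.0288,0.004,0],"jaw":0},{"delta_rot":[0,0,0],"linear":[-0.036,0.005,0],"jaw":0},{"delta_rot":[0,0,0],"linear":[-0.0432,0.006,0],"jaw":0},{"delta_rot":[0,0,0],"linear":[-0.0504,0.007,0],"jaw":0},{"delta_rot":[0,0,0],"linear":[-0.0576,0.008,0],"jaw":0},{"delta_rot":[0,0,0],"linear":[-0.0652,0.009,0],"jaw":0},{"delta_rot":[0,0,0],"linear":[-0.0652,0.009,0],"jaw":0}]'; python3 fit.py | tail -7
```

```text
t: 6.5
ee_pos: [0.5777, 0.0927, 0.0826]
tcp_rot: [[0.937, 0.35, -0.001], [0.35, -0.937, -0.0], [-0.001, -0.0, -1.0]]
ft_force: [-0.9, -0.1, 1.6]
finger_gap: 0.0006
finger_force: 1.2
[[ 1.324e-01 -1.810e-02 -7.500e-03]
 [ 6.630e-02 -9.000e-03 -7.500e-03]
 [ 3.000e-04  1.000e-04 -7.400e-03]
 [-4.430e-02  5.040e-02 -7.300e-03]
 [-8.890e-02  1.008e-01 -7.300e-03]
 [-1.551e-01  9.300e-02 -7.200e-03]
 [-2.213e-01  8.520e-02 -7.100e-03]]
```

```bash
python3 -m jog '[{"delta_rot":[0,0,0],"linear":[-0.005,0.0056,0],"jaw":0},{"delta_rot":[0,0,0],"linear":[-0.0099,0.0112,0],"jaw":0},{"delta_rot":[0,0,0],"linear":[-0.0149,0.0168,0],"jaw":0},{"delta_rot":[0,0,0],"linear":[-0.0198,0.0224,0],"jaw":0},{"delta_rot":[0,0,0],"linear":[-0.0248,0.028,0],"jaw":0},{"delta_rot":[0,0,0],"linear":[-0.0297,0.0336,0],"jaw":0},{"delta_rot":[0,0,0],"linear":[-0.0347,0.0392,0],"jaw":0},{"delta_rot":[0,0,0],"linear":[-0.0396,0.0448,0],"jaw":0},{"delta_rot":[0,0,0],"linear":[-0.0446,0.0504,0],"jaw":0},{"delta_rot":[0,0,0],"linear":[-0.0446,0.0504,0],"jaw":0}]'; python3 fit.py | tail -7
```

```text
t: 7.75
ee_pos: [0.5636, 0.0547, 0.0827]
tcp_rot: [[0.937, 0.35, -0.0], [0.35, -0.937, -0.001], [-0.001, 0.0, -1.0]]
ft_force: [0.2, -0.8, 2.1]
finger_gap: 0.0007
finger_force: 1.2
[[ 0.1765 -0.0693 -0.0074]
 [ 0.1104 -0.0602 -0.0073]
 [ 0.0444 -0.0511 -0.0073]
 [-0.0002 -0.0008 -0.0072]
 [-0.0448  0.0496 -0.0072]
 [-0.111   0.0418 -0.0071]
 [-0.1772  0.034  -0.0071]]
```

```bash
python3 -m jog '[{"delta_rot":[0,0,0],"linear":[-0.005,0.0056,0],"jaw":0},{"delta_rot":[0,0,0],"linear":[-0.0099,0.0111,0],"jaw":0},{"delta_rot":[0,0,0],"linear":[-0.0149,0.0167,0],"jaw":0},{"delta_rot":[0,0,0],"linear":[-0.0198,0.0222,0],"jaw":0},{"delta_rot":[0,0,0],"linear":[-0.0248,0.0278,0],"jaw":0},{"delta_rot":[0,0,0],"linear":[-0.0297,0.0333,0],"jaw":0},{"delta_rot":[0,0,0],"linear":[-0.0347,0.0389,0],"jaw":0},{"delta_rot":[0,0,0],"linear":[-0.0396,0.0444,0],"jaw":0},{"delta_rot":[0,0,0],"linear":[-0.0446,0.05,0],"jaw":0},{"delta_rot":[0,0,0],"linear":[-0.0446,0.05,0],"jaw":0}]'; python3 fit.py | tail -7
```

```text
t: 9.0
ee_pos: [0.5491, 0.0172, 0.0827]
tcp_rot: [[0.937, 0.35, -0.0], [0.35, -0.937, -0.001], [-0.001, 0.0, -1.0]]
ft_force: [-0.2, -1.2, 3.0]
finger_gap: 0.0004
finger_force: 1.2
[[ 2.210e-01 -1.193e-01 -7.400e-03]
 [ 1.550e-01 -1.102e-01 -7.300e-03]
 [ 8.890e-02 -1.011e-01 -7.300e-03]
 [ 4.430e-02 -5.080e-02 -7.200e-03]
 [-2.000e-04 -4.000e-04 -7.200e-03]
 [-6.650e-02 -8.200e-03 -7.200e-03]
 [-1.327e-01 -1.600e-02 -7.100e-03]]
```

```bash
python3 -m jog '[{"delta_rot":[0,0,0],"linear":[-0.0074,-0.0009,0],"jaw":0},{"delta_rot":[0,0,0],"linear":[-0.0148,-0.0018,0],"jaw":0},{"delta_rot":[0,0,0],"linear":[-0.0222,-0.0027,0],"jaw":0},{"delta_rot":[0,0,0],"linear":[-0.0296,-0.0036,0],"jaw":0},{"delta_rot":[0,0,0],"linear":[-0.037,-0.0045,0],"jaw":0},{"delta_rot":[0,0,0],"linear":[-0.0444,-0.0054,0],"jaw":0},{"delta_rot":[0,0,0],"linear":[-0.0518,-0.0063,0],"jaw":0},{"delta_rot":[0,0,0],"linear":[-0.0592,-0.0072,0],"jaw":0},{"delta_rot":[0,0,0],"linear":[-0.0665,-0.0082,0],"jaw":0},{"delta_rot":[0,0,0],"linear":[-0.0665,-0.0082,0],"jaw":0}]'; python3 fit.py | tail -7
```

```text
t: 10.25
ee_pos: [0.5095, 0.0084, 0.0825]
tcp_rot: [[0.937, 0.35, -0.001], [0.35, -0.937, -0.0], [-0.001, -0.0, -1.0]]
ft_force: [0.7, 0.5, 1.9]
finger_gap: 0.0003
finger_force: 1.2
[[ 0.2881 -0.1099 -0.0077]
 [ 0.222  -0.1009 -0.0076]
 [ 0.156  -0.0918 -0.0076]
 [ 0.1114 -0.0414 -0.0075]
 [ 0.0668  0.0089 -0.0075]
 [ 0.0005  0.0011 -0.0074]
 [-0.0657 -0.0067 -0.0074]]
```

```bash
python3 -m jog '[{"delta_rot":[0,0,0],"linear":[-0.0073,-0.0008,0],"jaw":0},{"delta_rot":[0,0,0],"linear":[-0.0146,-0.0016,0],"jaw":0},{"delta_rot":[0,0,0],"linear":[-0.0219,-0.0024,0],"jaw":0},{"delta_rot":[0,0,0],"linear":[-0.0292,-0.0032,0],"jaw":0},{"delta_rot":[0,0,0],"linear":[-0.0365,-0.004,0],"jaw":0},{"delta_rot":[0,0,0],"linear":[-0.0438,-0.0048,0],"jaw":0},{"delta_rot":[0,0,0],"linear":[-0.0511,-0.0056,0],"jaw":0},{"delta_rot":[0,0,0],"linear":[-0.0584,-0.0064,0],"jaw":0},{"delta_rot":[0,0,0],"linear":[-0.0657,-0.0071,0],"jaw":0},{"delta_rot":[0,0,0],"linear":[-0.0657,-0.0071,0],"jaw":0}]'; python3 fit.py | tail -1;  python3 - <<'E'
from h import *
p,d,c=grab("side");cv2.imwrite("pics/s4.png",cv2.resize(p[160:300,180:380],None,fx=4,fy=4,interpolation=cv2.INTER_CUBIC))
s=arm.read_state();print(s["ee_pos"],s["ft_force"],s["finger_gap"])
E
```

```text
t: 11.5
ee_pos: [0.4711, -0.0014, 0.0826]
tcp_rot: [[0.937, 0.35, -0.001], [0.35, -0.937, -0.0], [-0.001, -0.0, -1.0]]
ft_force: [-0.3, -1.5, 2.3]
finger_gap: 0.0004
finger_force: 1.2
 [-1.000e-04  4.000e-04 -7.400e-03]]
[ 0.47107608 -0.00140539  0.08251783] [-1.68201066 -0.1222501   2.97432125] 0.0003062058166424396
```

View pics/s4.png

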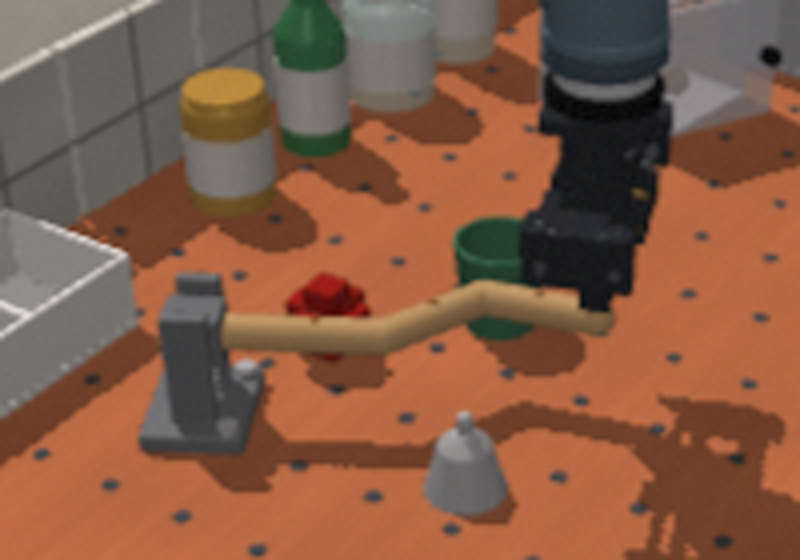

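The fingertips rest on the free end (crop 597,308) with the perch still dipped, and the bystanders have not moved. I hand the job in.

```bash
python3 -c "from rig import arm; print(arm.close_job())"
```

```text
the job is handed in; nothing more can be done
None
```

I stroked the perch from beside the clamp, round both bends, to the free end, at about 4–4.5 mm dip by fingertip height (stop at 15 mm). I handed the job in at about 11.5 s with the closed fingertips still resting on the free end; no verdict came back.

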